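Find the hidden catch of the key chest

TASK

The padlock's spare key is kept in the hidden drawer of the small ash key chest on the bench. One of the twelve wooden blocks in its flat top is the concealed push button: feel across the top with closed fingertips for the block that gives, press it right in so that the drawer springs out by itself, then take the hand away so that the block comes back up. Do not touch the drawer, and neither lift nor shift the other things on the bench.

Things in the scene. Friction and masses are not known exactly. Their poses are not given: they have to be found in the camera images.
- chest: ash key chest, 220 mm deep (x) x 280 mm wide (y) x 95 mm high, fixed to the bench; origin under its centre, z up, +x towards its drawer front. Its flat top, 95 mm above the bench, is a 20 mm rim round twelve like square wooden blocks, 60 mm each
- top_centre (a point): middle of the chest's top face, axes as the chest's. Block centres: -60, 0, +60 mm along x by -90, -30, +30, +90 mm along y. Eleven blocks are rigid and level with the rim. One, a different one each time, is the push button: it looks alike, but its face lies 2 mm lower and it sinks a further 6 mm when pressed
- catch (a joint): how far the button block is pressed in, m: 0 at rest, 0.006 right in; it starts to give at about 3 N, is right in at about 6 N, lets the drawer go at about 0.004, and springs back when released
- drawer: the sprung drawer without handle in the chest's front (+x side), front 254 mm wide and 68 mm high, top edge 16 mm below the chest's top; origin at the middle of the lower edge of its front's outer face. Shut, it stands at x = +110 mm in the chest's frame; let go, it runs out 50 mm along the chest's +x in about half a second and stays out
- padlock: the black steel padlock, its shackle open: body 42 x 48 x 22 mm lying flat, shackle out to +x of its own frame; origin under the middle of the body; to be left alone
- whistle: red plastic whistle, about 50 mm long and 23 mm high; origin under its round drum; to be left alone
- coaster: blue ceramic coaster, 96 mm across, 8 mm thick; origin under its centre; to be left alone
- probe: stainless thermometer probe with a grey grip, 230 mm long and 14 mm high, lying along its own x; origin near the joint of grip and rod; to be left alone
- torch: aluminium pocket torch stood on its lens, 38 mm across, 121 mm high; origin under its centre; to be left alone
- boot_brush: wooden boot brush lying bristles down, 150 x 46 x 44 mm; origin under its centre; to be left alone
- wax_tin: round tin of boot wax, 84 mm across, 27 mm high; origin under its centre; to be left alone

How it is judged:
By the outcome, as a careful person would: the job done as asked, in the order asked, and still so for the second after the job is handed in, with the robot touching nothing.
It also fails if it takes over 51 s, if anything falls off the work surface, if the arm or the gripper's body presses on something with over 40 N, if the wrist force passes 120 N, or if a joint passes its speed limit or range.

ROBOT

A 7-joint arm with a two-finger parallel gripper is mounted at the origin on the work surface. World frame = base frame: x ahead of the robot, y to its left, z up, the work surface at z = 0. Lengths are in m, angles in rad, forces in N, time in s.
With the tool pointing down it reaches from about 0.4 to 0.85 m from the base axis. Payload 4.5 kg.
Tool frame: the origin (TCP) lies at the very end of the fingers, on their centre line; the grasp point (between the pads) lies 19 mm behind it (r.pinch_z is the distance from the TCP to the grasp point, in m); z points along the fingers, y is the line along which they close (so a half turn about z gives the same grasp; the last joint's range is limited). The gripper opens to 88 mm and grips with 3 to 60 N. Pads are 18 mm wide; open, the fingers measure 123 mm over their backs; the gripper's body (75 mm by 187 mm) begins 45 mm behind the grasp point.
Start: joints at [-1.11, 0.689, -0.195, 1.565, 0.157, 0.902, -0.215], TCP at [0.259, 0.569, 0.239] pointing down, gripper open.
Joint ranges: [-3.01, 3.01], [-0.46, 2.08], [-1.47, 1.51], [0.13, 2.56], [-1, 4.14], [0.04, 2.09], [-2.66, 2.66]. Speed limits (rad/s): [2.57, 2.57, 3.14, 3.14, 3.14, 3.14, 3.14].

INTERFACE

Orientations are given as a unit quaternion [x, y, z, w].
In Python, from plant import r, cams gives the robot as it stands.
- The arm moves only by the shell command python3 -m pendant 'ROWS' [FORCE]. ROWS is JSON, a list of rows, each a list of 3 entries, a list of its own where there are three numbers: the closure, from -1 (fully open) to 1 (shut), then the shift along the tool's x, y, z in mm, then the turn, a rotation vector about the tool's x, y, z in degrees. A call has 1 to 8 rows; each row shifts and turns the commanded pose from where the row before left it, along the tool's axes as they then stand; what a row does not reach is not made up. A row lasts 1/8 s, in which the tool goes at most 62.5 mm and 10.7 degrees, less where a joint would pass 70% of its speed; a pose out of reach is approached as far as the arm can. A call with a gripper value outside its range is refused whole. The fingers move at their own pace and stop on an object; FORCE is the grip in N (left out, the last holds). Time passes only in rows, so rows that do not move let the fingers close. It gives the time, the measured TCP pose, the force, the opening and the grip force at its end, in the units of the state.
- r.get_state(): the state, without advancing time (a new reading comes with each control period).
- cams.snapshot(name): name is "side" or "top" or "wrist"; returns a dict with "img" (384x512x3 uint8, red, green, blue), "camera_matrix" (3x3 intrinsics, pixels), "D" ([k1, k2, p1, p2, k3] as OpenCV has them; the pictures are not rectified), "camera_from_world" (4x4, takes a point from world to camera coordinates); the wrist camera has in their place "tool_from_camera" (4x4, takes a point from camera to tool coordinates, whose origin is the TCP and whose axes are the flange's). Camera axes: x right, y up, looking along -z (the intrinsics and any distortion apply to the point x, -y, -z); pixel columns grow to the right and rows downward; lengths in m; the calibration is good to about 2 mm. A picture is of the moment at which its call begins: read the wrist's pose just before it. There is no depth.
- r.finish_job(): hands the job in; it is judged then, once.
The state is a dict: "clock": time; "q": joint angles; "qd": joint speeds; "joint_torque": joint torques, N m; "tool_pos": TCP position; "eef_rot": TCP orientation; "contact_force": force on the tool from outside, world axes, zero at the start; "moment": the same for the moment, N m; "opening": opening from 0.0 (shut) to 1.0 (fully open); "finger_force": force on a finger pad.
Only numpy, scipy, OpenCV 4.12 (cv2) and the standard library are available. Lean on these libraries where they do the work, as an engineer would, in place of code of your own. Each camera call takes 0.05 s, during which the arm holds its last target. There are 200 camera calls.

## Working session

There is one attempt and no reset: what is moved stays moved. The work goes in short steps, Python scripts to look and compute and a shell command to move; the robot and the scene stay as the last step left them, time stands still between calls to the robot, and variables do not carry over. Pictures are saved under pics/ and viewed, at most 10 in all, crops included, and the job is handed in when it is done.

```bash
mkdir -p pics; ls; python3 - <<'E'
from plant import r,cams
import cv2,numpy as np,pickle
s=r.get_state();print({k:np.round(v,3).tolist() for k,v in s.items()})
d={}
for n in("top","side"):
    d[n]=cams.snapshot(n);cv2.imwrite(f"pics/{n}0.png",cv2.resize(d[n]["img"][:,:,::-1],None,fx=1.5,fy=1.5))
    print(n,d[n]["camera_matrix"],d[n]["D"],d[n]["camera_from_world"])
pickle.dump(d,open("d0.pkl","wb"))
E
```

```text
pics
{'clock': 0.0, 'q': [-1.11, 0.69, -0.194, 1.566, 0.157, 0.902, -0.215], 'qd': [-0.001, 0.003, -0.001, 0.001, 0.001, -0.001, 0.0], 'joint_torque': [-0.0, -52.756, -1.267, -15.343, -0.053, 0.007, 0.0], 'tool_pos': [0.259, 0.568, 0.238], 'eef_rot': [0.212, 0.977, -0.001, -0.0], 'contact_force': [-0.229, 0.438, -0.528], 'moment': [0.018, 0.001, -0.035], 'finger_force': 0.0, 'opening': 0.997}
top [[437.17612015   0.         257.65001279]
 [  0.         437.17612015 184.44451773]
 [  0.           0.           1.        ]] [-0.15939213  0.          0.          0.          0.        ] [[-0.00375195 -0.99999034 -0.00228902  0.05856709]
 [ 0.99607711 -0.00393962  0.08840174 -0.58077583]
 [-0.0884099  -0.00194836  0.99608227 -1.04531408]
 [ 0.          0.          0.          1.        ]]
side [[365.31587512   0.         258.9961971 ]
 [  0.         365.31587512 184.74011326]
 [  0.           0.           1.        ]] [-0.0447249  0.         0.         0.         0.       ] [[-9.97384825e-01 -7.22736705e-02 -1.65204676e-04  5.78936994e-01]
 [ 4.63750400e-02 -6.41730653e-01  7.65526698e-01 -5.99971417e-02]
 [-5.54334412e-02  7.63517050e-01  6.43404109e-01 -9.59954032e-01]
 [ 0.00000000e+00  0.00000000e+00  0.00000000e+00  1.00000000e+00]]
```

View pics/top0.png

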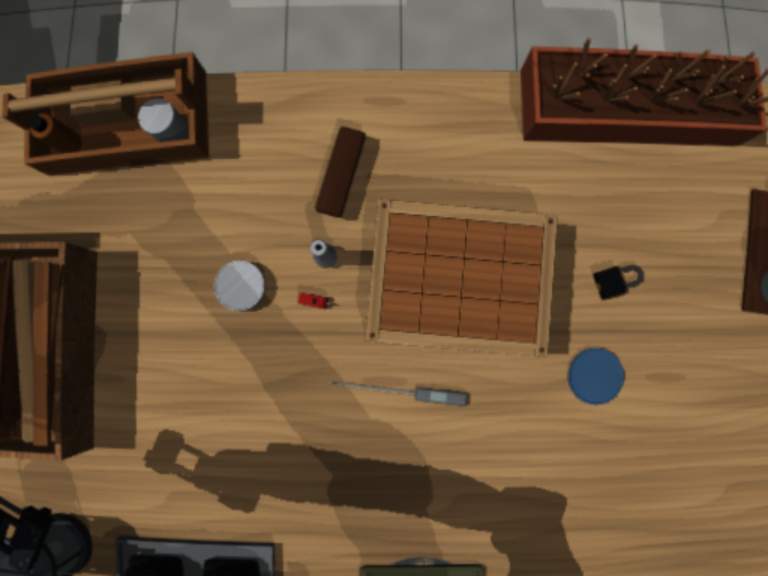

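View pics/side0.png

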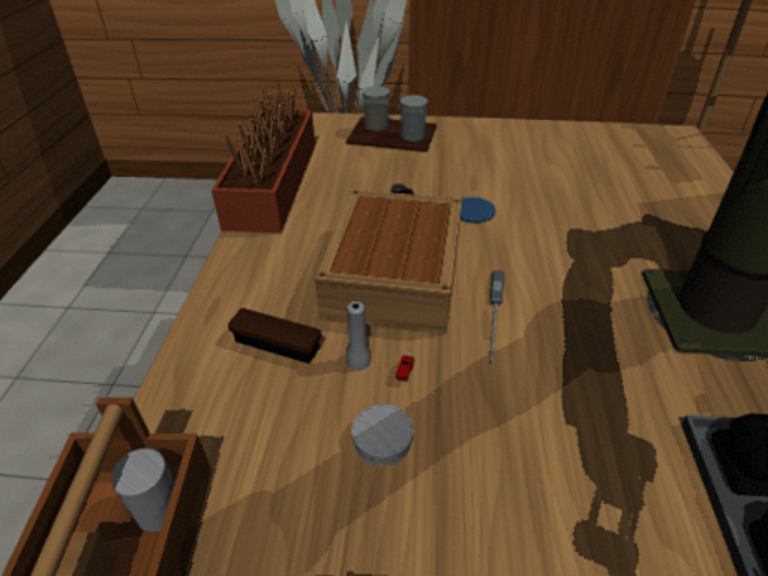

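The top view shows the chest with its tile field at about (385,211), (545,224), (538,343) and (379,331) in the 1.5x picture. The torch, whistle and wax tin stand to its left, the padlock and coaster to its right, the brush top left, and the probe below. The side view shows the torch near the chest's side.

```bash
cat > h.py <<'E'
import cv2,numpy as np
from scipy.spatial.transform import Rotation as R
def cast(uv,K,D,T,z):
    """pixels -> world points on plane z; T = camera_from_world"""
    p=cv2.undistortPoints(np.float64(uv).reshape(-1,1,2),K,np.float64(D)).reshape(-1,2)
    d=np.c_[p[:,0],-p[:,1],-np.ones(len(p))]@T[:3,:3]; c=-T[:3,:3].T@T[:3,3]
    return c+d*((z-c[2])/d[:,2])[:,None]
def tiles(img,roi,K,D,T,z=.095):
    h=cv2.cvtColor(img,cv2.COLOR_RGB2HSV); 
    m=((h[...,0]<12)&(h[...,1]>110)&(h[...,2]>50)).astype(np.uint8)*255
    k=np.zeros_like(m);x0,y0,x1,y1=roi;k[y0:y1,x0:x1]=m[y0:y1,x0:x1]
    k=cv2.morphologyEx(k,cv2.MORPH_CLOSE,np.ones((7,7)))
    c=max(cv2.findContours(k,0,2)[0],key=cv2.contourArea)
    w=cast(c.reshape(-1,2),K,D,T,z)[:,:2]
    return cv2.minAreaRect((w*1000).astype(np.float32)),c
E
python3 - <<'E'
import pickle;from h import *
d=pickle.load(open("d0.pkl","rb"))
for n,roi in(("top",(225,110,390,260)),("side",(200,125,315,215))):
    s=d[n];a=(s["camera_matrix"],s["D"],s["camera_from_world"])
    b,c=tiles(s["img"],roi,*a);print(n,b,cv2.boundingRect(c))
    if n=="top":
        print(cast(np.array([[383,200],[556,214],[546,356],[367,340]])/1.5,*a,.095)[:,:2])
        print("torch",cast([[319/1.5,246/1.5]],*a,.121))
E
```

```text
top ((462.16845703125, -179.176025390625), (2.3337337970733643, 0.0), -90.7050552368164) (360, 233, 2, 1)
[[ 0.69393403  0.06112202]
 [ 0.67189322 -0.20847245]
 [ 0.45214786 -0.18719306]
 [ 0.47851853  0.08609839]]
torch [[0.61904141 0.15699475 0.121     ]]
side ((596.0794677734375, -139.97442626953125), (32.81710433959961, 49.574241638183594), 18.52631950378418) (251, 134, 14, 11)
```

```bash
python3 -m pendant '[[1,[-39,-32,-4],[0,0,0]],[1,[-39,-32,-4],[0,0,0]],[1,[-39,-32,-4],[0,0,0]],[1,[-39,-32,-4],[0,0,0]],[1,[-39,-32,-4],[0,0,0]],[1,[-39,-32,-4],[0,0,0]],[1,[-39,-32,-4],[0,0,0]],[1,[-39,-32,-4],[0,0,0]]]' 20
```

```text
clock: 1.1
tool_pos: [0.4372, 0.2051, 0.2707]
eef_rot: [0.212, 0.977, -0.0, -0.0]
contact_force: [1.2, 0.2, 0.6]
opening: 0.114
finger_force: 0.0
```

```bash
python3 -m pendant '[[1,[-39,-32,-4],[0,0,0]],[1,[-39,-32,-4],[0,0,0]],[1,[-39,-32,-4],[0,0,0]],[1,[-39,-32,-4],[0,0,0]],[1,[-39,-32,-4],[0,0,0]],[1,[0,0,0],[0,0,-9.6]],[1,[0,0,0],[0,0,-9.6]],[1,[0,0,0],[0,0,0]]]'
python3 - <<'E'
from plant import r,cams
import cv2,numpy as np,pickle
s=r.get_state();w=cams.snapshot("wrist");print({k:np.round(v,3).tolist() for k,v in s.items()})
print({k:v for k,v in w.items() if k!="img"})
pickle.dump((s,w),open("w1.pkl","wb"));cv2.imwrite("pics/w1.png",cv2.resize(w["img"][:,:,::-1],None,fx=1.5,fy=1.5))
E
```

```text
clock: 2.1
tool_pos: [0.5477, -0.0198, 0.2903]
eef_rot: [0.047, 0.999, 0.0, -0.0]
contact_force: [0.4, -0.2, 0.5]
opening: 0.004
finger_force: 0.0
{'clock': 2.1, 'q': [0.166, 0.536, -0.345, 1.728, 0.219, 0.916, 1.209], 'qd': [-0.019, -0.003, 0.019, 0.0, -0.012, -0.004, -0.049], 'joint_torque': [0.41, -44.728, -2.543, -15.319, 0.105, 0.101, 0.481], 'tool_pos': [0.548, -0.02, 0.29], 'eef_rot': [0.047, 0.999, 0.0, -0.0], 'contact_force': [0.415, -0.187, 0.527], 'moment': [0.043, -0.003, -0.029], 'finger_force': 0.0, 'opening': 0.004}
{'camera_matrix': array([[290.81851192,   0.        , 253.95448837],
       [  0.        , 290.81851192, 189.90280037],
       [  0.        ,   0.        ,   1.        ]]), 'D': array([-0.03219822,  0.        ,  0.        ,  0.        ,  0.        ]), 'tool_from_camera': array([[-2.38222241e-04,  9.63241966e-01,  2.68635178e-01,
         6.96823709e-02],
       [ 9.99999931e-01,  3.05750394e-04, -2.09538399e-04,
        -3.28198183e-04],
       [-2.83971491e-04,  2.68635110e-01, -9.63241972e-01,
        -1.47170955e-01],
       [ 0.00000000e+00,  0.00000000e+00,  0.00000000e+00,
         1.00000000e+00]])}
```

View pics/w1.png

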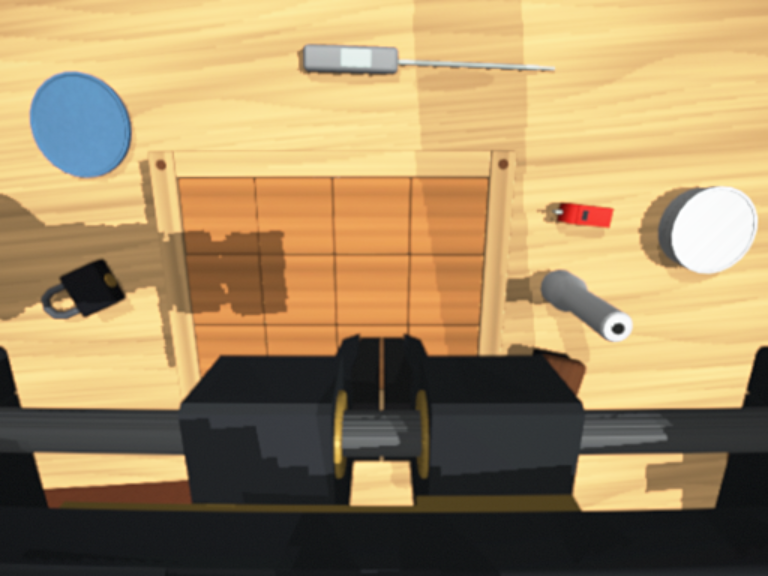

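The wrist view shows the chest almost square to the tool. The tile field's near corners are at (178,178) and (489,178), and the row lines meet the rim at (188,255)/(486,254) and (197,325)/(481,325).

```bash
python3 - <<'E'
import pickle;from h import *
s,w=pickle.load(open("w1.pkl","rb"))
M=np.eye(4);M[:3,:3]=R.from_quat(s["eef_rot"]).as_matrix();M[:3,3]=s["tool_pos"]
T=np.linalg.inv(M@w["tool_from_camera"])
p=cast(np.array([[178,178],[489,178],[188,255],[486,254],[197,325],[481,325],[333,254]])/1.5,w["camera_matrix"],w["D"],T,.095)[:,:2]
print(p.round(4)); 
y=(p[1]-p[0]+p[3]-p[2]+p[5]-p[4]);y/=np.linalg.norm(y);x=np.array([y[1],-y[0]])
print("widths",[np.linalg.norm(p[i+1]-p[i]) for i in(0,2,4)],"yaw",np.degrees(np.arctan2(x[1],x[0])))
c=np.mean([(p[0]+p[1])/2+x*.09,(p[2]+p[3])/2+x*.03,(p[4]+p[5])/2-x*.03],0);print("depths",(p[4]-p[0])@x,"centre",c)
print("tool delta xy mm to centre",(np.array([*c,0])-s["tool_pos"])@M[:3,:3]*1000)
E
```

```text
[[ 0.4736 -0.1698]
 [ 0.4964  0.068 ]
 [ 0.5338 -0.1746]
 [ 0.5556  0.0638]
 [ 0.5936 -0.1797]
 [ 0.6159  0.0579]
 [ 0.5441 -0.0581]]
widths [np.float64(0.23890459025608957), np.float64(0.23941046652870682), np.float64(0.23862750770065289)] yaw -5.354377238864396
depths 0.12037608254432706 centre [ 0.57469525 -0.0585264 ]
tool delta xy mm to centre [-30.75478677 -36.1660662  290.25984461]
```

```bash
python3 -m pendant '[[1,[29,54,0],[0,0,0]],[1,[0,0,60],[0,0,0]],[1,[0,0,60],[0,0,0]],[1,[0,0,60],[0,0,0]],[1,[0,0,10],[0,0,0]],[1,[0,0,0],[0,0,0]]]'; python3 -m pendant '[[1,[0,0,3],[0,0,0]],[1,[0,0,0],[0,0,0]]]';python3 -m pendant '[[1,[0,0,2],[0,0,0]],[1,[0,0,0],[0,0,0]]]'
```

```text
clock: 2.9
tool_pos: [0.5246, 0.0371, 0.1014]
eef_rot: [0.046, 0.999, -0.0, 0.0]
contact_force: [-0.0, -0.1, 0.2]
opening: 0.004
finger_force: 0.0
clock: 3.15
tool_pos: [0.5252, 0.0369, 0.0993]
eef_rot: [0.046, 0.999, 0.0, 0.002]
contact_force: [0.4, 0.2, -0.4]
opening: 0.005
finger_force: 0.0
clock: 3.4
tool_pos: [0.5242, 0.0368, 0.096]
eef_rot: [0.046, 0.999, 0.0, 0.0]
contact_force: [-1.0, -0.5, -0.1]
opening: 0.008
finger_force: 0.0
```

```bash
python3 -m pendant '[[1,[0,0,1],[0,0,0]],[1,[0,0,0],[0,0,0]]]'; python3 -m pendant '[[1,[0,0,1],[0,0,0]],[1,[0,0,0],[0,0,0]]]'
```

```text
clock: 3.65
tool_pos: [0.5243, 0.0368, 0.0955]
eef_rot: [0.046, 0.999, -0.0, 0.0]
contact_force: [-2.0, 0.5, 7.6]
opening: 0.006
finger_force: 3.9
clock: 3.9
tool_pos: [0.5243, 0.0368, 0.0954]
eef_rot: [0.046, 0.999, -0.0, 0.001]
contact_force: [-4.3, -1.4, 17.7]
opening: 0.003
finger_force: 8.7
```

```bash
python3 -m pendant '[[1,[0,0,-8],[0,0,0]],[1,[0,-60,0],[0,0,0]],[1,[0,0,0],[0,0,0]],[1,[0,0,7.5],[0,0,0]],[1,[0,0,0],[0,0,0]]]'; python3 -m pendant '[[1,[0,0,-8],[0,0,0]],[1,[0,-60,0],[0,0,0]],[1,[0,0,0],[0,0,0]],[1,[0,0,8],[0,0,0]],[1,[0,0,0],[0,0,0]]]'; python3 -m pendant '[[1,[0,0,-8],[0,0,0]],[1,[0,-60,0],[0,0,0]],[1,[0,0,0],[0,0,0]],[1,[0,0,8],[0,0,0]],[1,[0,0,0],[0,0,0]]]'
```

```text
clock: 4.53
tool_pos: [0.5192, -0.0233, 0.0954]
eef_rot: [0.046, 0.999, -0.001, 0.001]
contact_force: [-3.0, -4.8, 16.3]
opening: 0.003
finger_force: 8.3
clock: 5.15
tool_pos: [0.5138, -0.0819, 0.0954]
eef_rot: [0.045, 0.999, -0.001, 0.001]
contact_force: [-3.8, -2.8, 17.4]
opening: 0.006
finger_force: 8.8
clock: 5.78
tool_pos: [0.5078, -0.1403, 0.0935]
eef_rot: [0.044, 0.999, 0.001, -0.0]
contact_force: [0.5, -0.0, 0.8]
opening: 0.001
finger_force: 0.0
```

The fourth block is different: no force at 93.5 mm, where the other three stopped the fingertips at 95.4 mm. I'll press it now.

```bash
python3 -m pendant '[[1,[0,0,2],[0,0,0]],[1,[0,0,2],[0,0,0]],[1,[0,0,0],[0,0,0]]]';python3 -m pendant '[[1,[0,0,2],[0,0,0]],[1,[0,0,1.2],[0,0,0]],[1,[0,0,0],[0,0,0]],[1,[0,0,0],[0,0,0]]]'
```

```text
clock: 6.15
tool_pos: [0.5079, -0.1408, 0.0903]
eef_rot: [0.045, 0.999, 0.001, 0.0]
contact_force: [-0.1, 3.0, 2.8]
opening: 0.005
finger_force: 1.6
clock: 6.65
tool_pos: [0.5081, -0.1417, 0.0875]
eef_rot: [0.046, 0.999, 0.0, 0.001]
contact_force: [-1.2, 3.5, 8.0]
opening: 0.005
finger_force: 4.1
```

```bash
python3 -m pendant '[[1,[0,0,0.8],[0,0,0]],[1,[0,0,0],[0,0,0]],[1,[0,0,0],[0,0,0]],[1,[0,0,0],[0,0,0]]]'; python3 - <<'E'
from plant import cams
import cv2
w=cams.snapshot("wrist")["img"];t=cams.snapshot("top")["img"]
cv2.imwrite("pics/p1.png",cv2.hconcat([cv2.resize(w,(400,300)),cv2.resize(t,(400,300))])[:,:,::-1])
E
```

```text
clock: 7.15
tool_pos: [0.5081, -0.1417, 0.0874]
eef_rot: [0.046, 0.999, 0.0, 0.001]
contact_force: [-2.1, 3.6, 15.3]
opening: 0.005
finger_force: 7.6
```

View pics/p1.png

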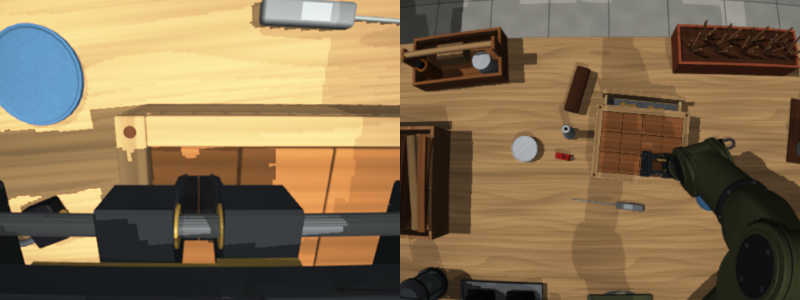

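The pictures show the drawer out on the far side, at about (645,100) in the combined view. The button is right in under the fingertips. Now I'll lift the hand straight up and away.

```bash
python3 -m pendant '[[1,[0,0,-8],[0,0,0]],[1,[0,0,-20],[0,0,0]],[1,[0,0,-50],[0,0,0]],[1,[0,0,-50],[0,0,0]],[1,[0,0,-40],[0,0,0]],[1,[30,0,0],[0,0,0]],[1,[30,0,0],[0,0,0]],[1,[0,0,0],[0,0,0]]]'; python3 - <<'E'
from plant import cams
import cv2
s=cams.snapshot("side")["img"];t=cams.snapshot("top")["img"]
cv2.imwrite("pics/p2.png",cv2.hconcat([cv2.resize(s[100:310,100:380],(400,300)),cv2.resize(t[80:290,150:430],(400,300))])[:,:,::-1])
E
```

```text
clock: 8.25
tool_pos: [0.4453, -0.1382, 0.254]
eef_rot: [0.047, 0.999, -0.001, -0.002]
contact_force: [0.7, -0.1, 0.4]
opening: 0.005
finger_force: 0.0
```

View pics/p2.png

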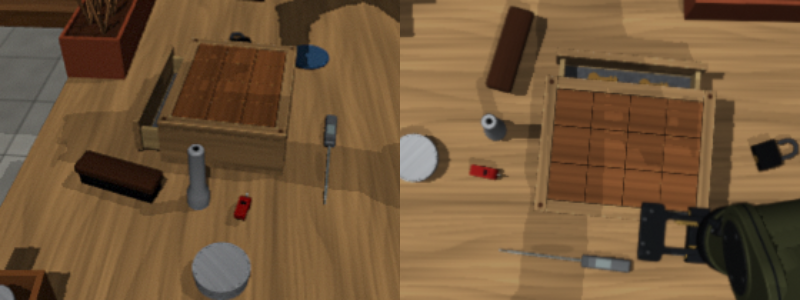

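The drawer is fully out on the far side (about (630,72) in the right view). The other things are where they were, and the hand is clear of the chest.

```bash
python3 -c "
from plant import r
print(r.finish_job())"
```

```text
the job is handed in; nothing more can be done
None
```

The button was the near-right block seen from the robot; I pressed it right in, the drawer sprang out by itself, I lifted the hand clear, and handed the job in at about 8 s (I saw no other item move, but did not separately measure the block coming back up).

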